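# Find the high spot of a wheel rim with a dial indicator

## Task

This bare wheel rim on the truing jig has bulges. Push the dial indicator gently in by its tab until its sprung plunger rides on the rim about half-way in (needle about half a turn), never driving it to its stop, then crank the rim round by its knob, without wrenching the knob's pin, to find the highest bulge. Leave the rim standing still with the top of the highest bulge right under the plunger and the plunger still riding on it; do not shift the jar, dish, hex keys or tire levers.

Things in the scene. Friction and masses are not known exactly. Their poses are not given: they have to be found in the camera images.
- jig: The truing jig, bolted down: a grey steel rail 390 mm long (along its y), 110 mm wide, 15 mm thick. Origin on the axle's centre line at shelf height; z up. The dial indicator stands on the -y side of the axle and slides along y; +y is towards the axle.
- axle (a point): On the axle's upright centre line, level with the rim's top face, 69 mm above the shelf. The aluminium rim lies flat on it: a 160 mm disc, 24 mm thick (45 to 69 mm up), with two or more outward bulges of unlike height on its edge, each about 40 to 55 degrees long and 1 to 5 mm high, placed unknown relative to the crank. At the start the highest is over 50 degrees from the plunger.
- crank: The crank: a flat steel arm clamped on top of the rim and turning with it, either way, for three whole turns or more, with about 0.06 N m of drag; it stays where it is left. Origin on the axle 45 mm above the shelf; x axis along the arm to the knob; z up. Arm's top 78 mm, axle nut (24 mm wide) 83 mm above the shelf.
- knob_mid (a point): Middle of the crank's knob: a black upright cylinder, 18 mm in diameter, 45 mm high (79 to 124 mm above the shelf), that spins freely on its pin, 52 mm from the axle. This point is on its centre line, 101.5 mm above the shelf. Its pin gives a little along the arm; a pinch does it no harm, a pull or push of over 12 N along the arm wrenches it.
- pin (a joint): How far the knob's pin is sprung along the crank arm, in m: 0 unloaded, positive outwards (away from the axle); 4 N for each mm, over 3 mm (12 N) wrenches it.
- tab_mid (a point): Push tab of the indicator's slide: an upright aluminium plate 30 mm wide across the rail (x), 14 mm thick along it (y), 23 to 115 mm above the shelf; this point is in its middle, 95 mm above the shelf. Axes as the jig's. The slide takes about 8 N to push along the rail, stays where it is left and has 75 mm of travel.
- dial_centre (a point): Centre of the dial's face, which looks up, 71 mm above the shelf; dial 56 mm in diameter, carried by the slide 68 mm ahead (+y) of the tab's centre.
- plunger_tip (a point): Centre of the 8 mm ball at the plunger's end, 57 mm above the shelf, over the rail's middle line, 60 mm ahead (+y) of the dial's centre until pressed. It meets the unbulged rim edge when 84 mm from the axle; at the start it is 10 to 45 mm clear. Travel 12 mm into the dial, against a spring of 1 N to start and 0.25 N more per mm.
- needle (a joint): Angle of the dial's black needle in rad: 0 when the plunger is out (needle towards the axle), growing clockwise seen from above by 0.5 rad per mm that the plunger is pressed in; 3.0 is half-way in, 6.0 is the stop.
- jar: Green glass jar with an aluminium lid, 68 mm in diameter, 96 mm high; origin at the middle of its underside. Leave alone.
- dish: Grey ceramic dish of brake pads, 116 mm in diameter, 30 mm high; origin at the middle of its underside. Leave alone.
- hexset: Folded stainless hex key set, 95 x 34 x 24 mm, long along its x; origin at the middle of its underside. Leave alone.
- levers: Two blue plastic tire levers side by side, 118 x 40 x 6 mm, long along x; origin at the middle of their underside. Leave alone.

How it is judged:
By the outcome, as a careful person would: the job done as asked, in the order asked, and still so for the second after the job is handed in, with the robot touching nothing.
It also fails if it takes over 72 s, if anything falls off the work surface, if the arm or the gripper's body presses on something with over 40 N, if the wrist force passes 120 N, or if a joint passes its speed limit or range.

## Robot

A 6-joint arm with a two-finger parallel gripper is mounted at the origin on the work surface. World frame = base frame: x ahead of the robot, y to its left, z up, the work surface at z = 0. Lengths are in m, angles in rad, forces in N, time in s.
With the tool pointing down it reaches from about 0.35 to 0.725 m from the base axis. Payload 4.3 kg.
Tool frame: the origin (TCP) lies on the centre line of the jaws, within the pads' length; the fingertips stand 14 mm ahead of it and the grasp point (between the pads) lies 5 mm behind it; z points along the fingers, y is the direction in which the jaws open and shut (so a half turn about z gives the same grasp; the last joint's range is limited). The gripper opens to 85 mm and grips with 20 to 120 N. Pads are 22 mm wide; open, the fingers measure 114 mm over their backs; the gripper's body (76 mm by 85 mm) begins 54 mm behind the grasp point. The pads swing forward as they close: fully open they stand 13 mm farther back than shut.
Start: joints at [-1.45, 0.377, 0.081, 1.274, 0, 1.46], TCP at [0.132, -0.56, 0.245] pointing down, gripper open.
Joint ranges: [-2.72, 2.72], [-0.84, 1.66], [-1.02, 1.22], [-1.77, 2.12], [-1.37, 1.28], [-3.14, 3.14]. Speed limits (rad/s): [2.57, 2.57, 3.14, 3.14, 3.14, 3.14].

## Interface

Orientations are given as a 3x3 rotation matrix whose columns are the frame's x, y, z axes.
In Python, from cell import robot gives the robot as it stands.
- The arm moves only by the tool step_arm, never from a script. Its argument "series" is text: rows parted by semicolons, each of 6 numbers parted by spaces: the shift along the world's x, y, z in cm, then the turn, a rotation vector about the world's x, y, z in degrees. In form: tx ty tz rx ry rz; .... A call has exactly 8 rows; each row shifts and turns the commanded pose from where the row before left it; what a row does not reach is not made up. A row lasts 1/12 s, in which the tool goes at most 41.7 mm and 7.16 degrees, less where a joint would pass 70% of its speed; a pose out of reach is approached as far as the arm can. A call is refused whole if a number of a shift passes 4.17 or a number of a turn 7.16, either way. A call with a gripper value outside its range is refused whole. "claw" is the finger opening in cm, from 0 to 8.54, set as the call begins (left out, the last holds). The fingers move at their own pace and stop on an object; "newtons" is the grip in N (left out, the last holds). Time passes only in rows, so rows that do not move let the fingers close, or fill a call up. It gives the time, the measured TCP pose, the force and the opening at its end, in the units of the state.
- robot.state(): the state, without advancing time (a new reading comes with each control period).
- robot.grab_frame(name): name is "scene" or "top" or "wrist"; returns a dict with "color" (480x640x3 uint8, red, green, blue), "depth" (480x640 float32, m along the optical axis (not along the pixel's ray), 0 where there is no reading), "mtx" (3x3 intrinsics, pixels), "extrinsics" (4x4, takes a point from camera to world coordinates). Camera axes: x right, y up, looking along -z (the intrinsics and any distortion apply to the point x, -y, -z); pixel columns grow to the right and rows downward; lengths in m; the calibration is good to about 2 mm. A picture is of the moment at which its call begins.
- robot.sign_off(): hands the job in, once; it reports no verdict.
The state is a dict: "clock": time; "q": joint angles; "dq": joint speeds; "joint_efforts": joint torques, N m; "position": TCP position; "orientation": TCP orientation; "wrist_force": force on the tool from outside, world axes, zero at the start; "torque": the same for the moment, N m; "finger_gap": finger opening in m.
Only numpy, scipy, OpenCV 4.12 (cv2) and the standard library are available. Lean on these libraries where they do the work, as an engineer would, in place of code of your own. Each camera call takes 0.05 s, during which the arm holds its last target. There are 200 camera calls.

## Working session

There is one attempt and no reset: what is moved stays moved. The work goes in short steps, Python scripts to look and compute and a tool call to move; the robot and the scene stay as the last step left them, time stands still between calls to the robot, and variables do not carry over. Pictures are saved under pics/ and viewed, about 8 in all and at most 12, crops included, and the job is handed in when it is done.

Besides the shell and the picture viewer there is one more tool, called after "Emit:" as name(argument=value, ...), one argument or row to a line, values as JSON. step_arm: Moves the arm, as the interface text tells. Its arguments: {"type":"object","properties":{"series":{"type":"string"},"claw":{"type":"number"},"newtons":{"type":"number"}},"required":["series"]}

```bash
mkdir -p pics; ls; cat > h.py <<'E'
import numpy as np, cv2
from cell import robot
def grab(n,save=None):
    f=robot.grab_frame(n)
    if save: cv2.imwrite('pics/'+save+'.png',f['color'][:,:,::-1])
    return f
def ray(f,u,v):
    K=np.array(f['mtx']);E=np.array(f['extrinsics'])
    d=np.array([(u-K[0,2])/K[0,0],-(v-K[1,2])/K[1,1],-1.])
    return E[:3,3],E[:3,:3]@d
def onz(f,u,v,z):
    o,d=ray(f,u,v); return o+d*(z-o[2])/d[2]
def proj(f,p):
    K=np.array(f['mtx']);E=np.array(f['extrinsics'])
    c=E[:3,:3].T@(np.asarray(p)-E[:3,3]); return K[0,0]*c[0]/-c[2]+K[0,2],K[1,1]*-c[1]/-c[2]+K[1,2]
def cloud(f):
    K=np.array(f['mtx']);E=np.array(f['extrinsics']);d=f['depth']
    v,u=np.mgrid[:480,:640]
    c=np.stack([(u-K[0,2])/K[0,0]*d,-(v-K[1,2])/K[1,1]*d,-d],-1)
    return c@E[:3,:3].T+E[:3,3]
E
python3 - <<'E'
from h import *
for n in('top','scene'):
    f=grab(n,n+'0'); print(n,np.round(f['mtx'],1).tolist(),np.round(f['extrinsics'],3).tolist())
s=robot.state()
for k in s: print(k,np.round(s[k],3).tolist())
E
```

```text
pics
top [[503.6, 0.0, 320.2], [0.0, 503.6, 241.9], [0.0, 0.0, 1.0]] [[-0.018, 0.991, -0.135, 0.443], [-0.999, -0.023, -0.03, -0.013], [-0.033, 0.134, 0.99, 1.18], [0.0, 0.0, 0.0, 1.0]]
scene [[618.0, 0.0, 331.3], [0.0, 618.0, 233.0], [0.0, 0.0, 1.0]] [[-0.795, -0.407, 0.45, 1.157], [0.607, -0.532, 0.591, 0.752], [-0.001, 0.743, 0.67, 0.928], [0.0, 0.0, 0.0, 1.0]]
clock 0.1
q [-1.45, 0.378, 0.08, 1.274, -0.0, 1.46]
dq [-0.001, -0.002, 0.004, -0.0, 0.0, -0.0]
joint_efforts [0.0, -46.47, 27.058, 0.012, -0.0, -0.0]
position [0.131, -0.559, 0.244]
orientation [[0.973, 0.229, -0.0], [0.229, -0.973, 0.002], [0.0, -0.002, -1.0]]
wrist_force [0.033, 0.272, -0.158]
torque [0.006, -0.042, -0.021]
finger_gap 0.086
```

View pics/top0.png

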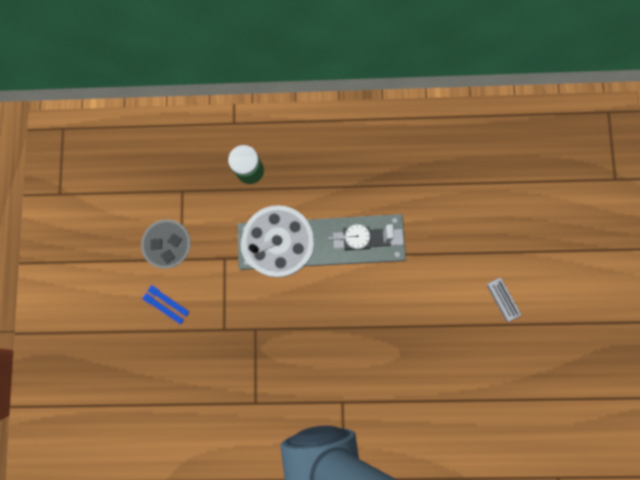

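View pics/scene0.png

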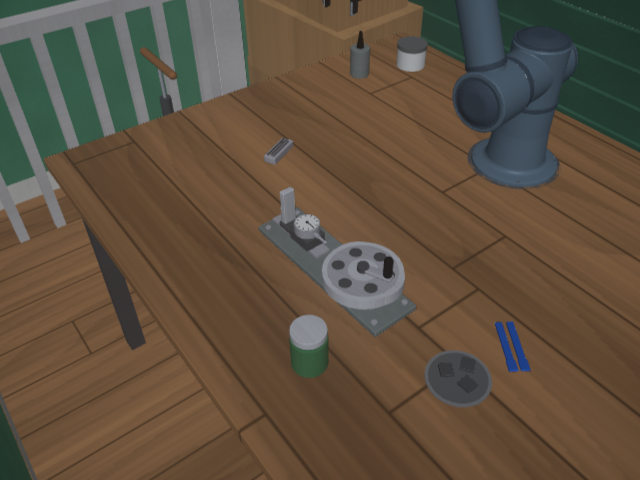

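Top view: rim centre near (277,240), knob near (254,249), dial (357,236), tab (392,234), and the rail runs along image x with a small tilt. The jar at (244,160) is beside the rim on the far side. The scene view agrees: the knob is on the robot/+y side of the axle.

```bash
python3 - <<'E'
from h import *
f=grab('top'); g=f['color'].astype(int); P=cloud(f)
z=P[...,2]
hsv=cv2.cvtColor(f['color'],cv2.COLOR_RGB2HSV)
def show(n,m):
    p=P[m]; print(n,m.sum(),np.round(np.median(p,0),4) if m.any() else '', np.round(p.min(0),3),np.round(p.max(0),3))
roi=np.zeros(z.shape,bool); roi[195:285,225:415]=1
# rim: bright, low-sat
m=roi&(z>.06)&(z<.075); m[:,320:]=0
c,_=cv2.findContours(m.astype(np.uint8),cv2.RETR_EXTERNAL,cv2.CHAIN_APPROX_NONE)
c=max(c,key=cv2.contourArea); e=cv2.fitEllipse(c); print('rim ell',e, onz(f,*e[0],.069))
q=np.array([onz(f,*x[0],.069) for x in c])[:,:2]
A=np.c_[2*q,np.ones(len(q))]; s=np.linalg.lstsq(A,(q**2).sum(1),rcond=None)[0]; print('circ',s[:2],np.sqrt(s[2]+s[0]**2+s[1]**2))
# knob, tab, dial
show('knob',roi&(z>.105)&(np.arange(640)<320)[None])
show('tab',roi&(z>.105)&(np.arange(640)>370)[None])
d=roi&(z>.06)&(z<.08)&(np.arange(640)>335)[None]&(hsv[...,2]>190)&(hsv[...,1]<40)
show('dial',d); v,u=np.nonzero(d); print(u.mean(),v.mean(),onz(f,u.mean(),v.mean(),.071))
# rail
r=roi&(z>.008)&(z<.022); v,u=np.nonzero(r)
b=cv2.minAreaRect(np.array([onz(f,a,bb,.015)[:2]*1000 for a,bb in zip(u,v)],np.float32)); print('rail',b)
show('jar',(z>.08)&(np.hypot(P[...,0]-.62,P[...,1]-.14)<.08)&(np.arange(480)<195)[:,None])
show('wood',(z<.01)&(np.arange(480)>330)[:,None]&(np.arange(480)<380)[:,None])
o=cv2.resize(f['color'][190:290,220:420],None,fx=4,fy=4,interpolation=cv2.INTER_CUBIC); cv2.imwrite('pics/crop.png',o[:,:,::-1])
E
```

```text
rim ell ((277.2618713378906, 240.5718231201172), (69.65131378173828, 72.03987121582031), 75.22535705566406) [0.60011779 0.11637414 0.069     ]
circ [0.6008458  0.11655287] 0.07964301037418976
knob 100 [0.5751 0.1577 0.126 ] [ 0.443 -0.013  0.106] [0.588 0.171 1.18 ]
tab 122 [ 0.6054 -0.1283  0.1162] [ 0.443 -0.137  0.106] [ 0.624 -0.013  1.18 ]
dial 408 [ 0.6059 -0.0619  0.0716] [ 0.581 -0.086  0.067] [ 0.631 -0.035  0.078]
357.0122549019608 235.84803921568627 [ 0.60635045 -0.06169824  0.071     ]
rail ((624.36474609375, 27.484878540039062), (409.6470642089844, 186.8293914794922), 86.18449401855469)Traceback (most recent call last):
  File "<stdin>", line 22, in <module>
  File "<stdin>", line 6, in show
    return umr_minimum(a, axis, None, out, keepdims, initial, where)
ValueError: zero-size array to reduction operation minimum which has no identity
```

Axle ≈ (0.600, 0.116), dial ≈ (0.606, -0.062) and tab ≈ (0.6055, -0.129). The tab-to-dial spacing is about 67 mm against 68 given, and the fitted rim radius is 79.6 mm against 80. I'll move behind the tab and turn the jaws across the rail.

Emit:
step_arm(
  series="2.99 2.34 0 0 0 4.9;2.99 2.34 0 0 0 4.9;2.99 2.34 0 0 0 4.9;2.99 2.34 0 0 0 4.9;2.99 2.34 0 0 0 4.9;2.99 2.34 0 0 0 4.9;2.99 2.34 0 0 0 4.9;2.99 2.34 0 0 0 4.9",
  claw=0,
  newtons=20,
)

```text
clock: 0.82
position: [0.3718, -0.371, 0.2451]
orientation: [[0.607, 0.795, -0.0], [0.795, -0.607, 0.0], [0.0, -0.0, -1.0]]
wrist_force: [0.5, -0.7, -0.3]
finger_gap: 0.0
```

Emit:
step_arm(
  series="2.99 2.34 0 0 0 4.9;2.99 2.34 0 0 0 4.9;2.99 2.34 0 0 0 4.9;2.99 2.34 0 0 0 4.9;2.99 2.34 0 0 0 4.9;2.99 2.34 0 0 0 4.9;2.99 2.34 0 0 0 4.9;2.99 2.34 0 0 0 4.9",
)

```text
clock: 1.48
position: [0.611, -0.1838, 0.245]
orientation: [[-0.033, 0.999, -0.001], [0.999, 0.033, 0.0], [0.0, -0.001, -1.0]]
wrist_force: [1.0, -0.8, 0.0]
finger_gap: 0.0001
```

```bash
python3 - <<'E'
from h import *
f=grab('wrist','w1'); s=robot.state()
for k in('clock','q','position','orientation','finger_gap'): print(k,np.round(s[k],3).tolist())
print(np.round(f['mtx'],1).tolist(),np.round(f['extrinsics'],3).tolist())
for n,p in dict(axle=(.6003,.1164,.069),dial=(.606,-.0617,.071),tab=(.6055,-.129,.115)).items(): print(n,proj(f,p))
E
```

```text
clock 1.533
q [-0.384, 0.52, 0.299, 1.349, 0.005, 1.145]
position [0.616, -0.179, 0.244]
orientation [[-0.042, 0.999, 0.003], [0.999, 0.042, 0.005], [0.004, 0.003, -1.0]]
finger_gap 0.0
[[367.7, 0.0, 318.8], [0.0, 367.7, 244.1], [0.0, 0.0, 1.0]] [[0.999, -0.031, -0.009, 0.608], [0.032, 0.952, 0.304, -0.106], [-0.001, -0.304, 0.953, 0.372], [0.0, 0.0, 0.0, 1.0]]
axle (np.float64(319.02615268065784), np.float64(-262.5855462942959))
dial (np.float64(318.936844848249), np.float64(63.72388188953636))
tab (np.float64(314.9836729315185), np.float64(161.49106149556226))
```

View pics/w1.png

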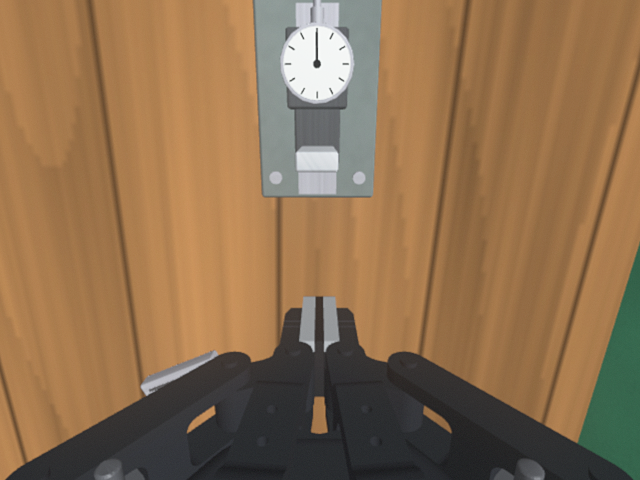

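Wrist view: dial at (317,64) with the needle straight towards the axle (0 rad), and tab top at (317,161). Both match my estimates. Next I go down behind the tab.

Emit:
step_arm(
  series="-0.2 0 -3.3 0 0 0;0 0 -3.3 0 0 0;0 0 -3.3 0 0 0;0 0 -3.3 0 0 0;0 0 -3.3 0 0 0;0 0 0 0 0 0;0 0 0 0 0 0;0 0 0 0 0 0",
)

```text
clock: 2.2
position: [0.6087, -0.1858, 0.082]
orientation: [[-0.028, 1.0, 0.002], [1.0, 0.028, -0.001], [-0.001, 0.002, -1.0]]
wrist_force: [0.1, -0.5, 0.3]
finger_gap: -0.0002
```

```bash
cat >> h.py <<'E'
def needle(f,axle=(.6003,.1164),save=None):
    """find the dial's white face, then the dark needle by angular profile, on the z=.071 plane. rad cw from the axle's direction"""
    P=cloud(f); hsv=cv2.cvtColor(f['color'],cv2.COLOR_RGB2HSV)
    m=(np.abs(P[...,2]-.0715)<.006)&(np.abs(P[...,0]-.604)<.045)&(P[...,1]<.02)&(P[...,1]>-.11)&(hsv[...,2]>150)&(hsv[...,1]<60)
    k=np.ones((3,3),np.uint8); m=cv2.morphologyEx(m.astype(np.uint8),cv2.MORPH_OPEN,k)
    c,_=cv2.findContours(m,cv2.RETR_EXTERNAL,cv2.CHAIN_APPROX_NONE)
    c=cv2.convexHull(max(c,key=cv2.contourArea)); (cu,cv),(a,b),_=cv2.fitEllipse(c)
    ctr=onz(f,cu,cv,.071); y=np.array(axle)-ctr[:2]; y/=np.linalg.norm(y); x=np.array([y[1],-y[0]])
    th=np.arange(0,2*np.pi,np.pi/90); g=cv2.cvtColor(f['color'],cv2.COLOR_RGB2GRAY); acc=0
    for r in np.arange(.005,.0175,.001):
        uv=np.array([proj(f,[*(ctr[:2]+r*(np.cos(t)*y+np.sin(t)*x)),.071]) for t in th],np.float32)
        acc=acc+255.-cv2.remap(g,uv[:,:1],uv[:,1:],cv2.INTER_LINEAR)[:,0]
    w=acc-np.median(acc); i=np.argmax(w); d=(th-th[i]+np.pi)%(2*np.pi)-np.pi
    n=(np.abs(d)<.5)&(w>.35*w[i]); return (th[i]+(w*d)[n].sum()/w[n].sum())%(2*np.pi), ctr, (a,b), w[i]/13
E
python3 - <<'E'
from h import *
f=grab('wrist'); print(needle(f)); ft=grab('top'); print(needle(ft)); fs=grab('scene'); print(needle(fs)); s=robot.state()
for k in('clock','position','wrist_force'): print(k,np.round(s[k],4).tolist())
E
```

```text
(np.float64(nan), array([ 0.60453256, -0.06188314,  0.071     ]), (165.98402404785156, 188.275146484375), np.float64(0.0))
(np.float64(0.0022417516205546803), array([ 0.60659548, -0.06176045,  0.071     ]), (24.460697174072266, 24.65656280517578), np.float64(42.92307692307692))
(np.float64(6.090043767924024), array([ 0.60184431, -0.06207155,  0.071     ]), (15.302590370178223, 17.755529403686523), np.float64(50.65384615384615))
clock 2.35
position [0.61, -0.1863, 0.0833]
wrist_force [0.2891, -0.7157, 0.5372]h.py:34: RuntimeWarning: invalid value encountered in scalar divide
  n=(np.abs(d)<.5)&(w>.35*w[i]); return (th[i]+(w*d)[n].sum()/w[n].sum())%(2*np.pi), ctr, (a,b), w[i]/13
```

Emit:
step_arm(
  series="-0.05 1.2 0 0 0 0;-0.05 1.2 0 0 0 0;0 0.8 0 0 0 0;0 0.4 0 0 0 0;0 0.4 0 0 0 0;0 0.4 0 0 0 0;0 0.4 0 0 0 0;0 0.4 0 0 0 0",
)

```text
clock: 3.02
position: [0.6065, -0.1358, 0.081]
orientation: [[-0.027, 1.0, -0.001], [1.0, 0.027, -0.007], [-0.007, -0.001, -1.0]]
wrist_force: [-3.6, -8.1, 2.8]
finger_gap: 0.0002
```

```bash
python3 - <<'E'
from h import *
f=grab('wrist'); print(needle(f)); ft=grab('top'); print(needle(ft)); s=robot.state()
for k in('clock','position','wrist_force'): print(k,np.round(s[k],4).tolist())
E
```

```text
(np.float64(6.262708544431936), array([ 0.60376694, -0.04587809,  0.071     ]), (156.6589813232422, 168.53970336914062), np.float64(180.84615384615384))
(np.float64(6.264166036726489), array([ 0.60632619, -0.04741746,  0.071     ]), (24.3533878326416, 24.878026962280273), np.float64(31.307692307692307))
clock 3.1167
position [0.6068, -0.1348, 0.081]
wrist_force [-2.1038, -6.1972, 1.6509]
```

Emit:
step_arm(
  series="-0.01 0.2 0 0 0 0;0 0.2 0 0 0 0;-0.01 0.2 0 0 0 0;0 0.2 0 0 0 0;-0.01 0.2 0 0 0 0;0 0.2 0 0 0 0;-0.01 0.2 0 0 0 0;0 0.3 0 0 0 0",
)

```text
clock: 3.78
position: [0.6064, -0.119, 0.081]
orientation: [[-0.027, 1.0, -0.0], [1.0, 0.027, -0.006], [-0.006, -0.0, -1.0]]
wrist_force: [-1.6, -8.9, 1.7]
finger_gap: -0.0001
```

```bash
cat > n.py <<'E'
from h import *
f=grab('wrist'); print(needle(f)); ft=grab('top'); print(needle(ft)); s=robot.state()
for k in('clock','position','wrist_force'): print(k,np.round(s[k],4).tolist())
E
python3 n.py
```

```text
(np.float64(6.2533263650123745), array([ 0.60325871, -0.02908687,  0.071     ]), (156.783447265625, 168.45541381835938), np.float64(181.53846153846155))
(np.float64(6.2502208230018255), array([ 0.60593868, -0.03045751,  0.071     ]), (24.32526206970215, 24.607315063476562), np.float64(43.46153846153846))
clock 3.8833
position [0.6063, -0.1181, 0.0809]
wrist_force [-2.0179, -7.0669, 2.5184]
```

Emit:
step_arm(
  series="0 0.07 0 0 0 0;0 0.07 0 0 0 0;0 0.07 0 0 0 0;0 0.07 0 0 0 0;0 0.07 0 0 0 0;0 0.07 0 0 0 0;0 0.07 0 0 0 0;0 0.07 0 0 0 0",
)

```text
clock: 4.55
position: [0.6062, -0.1135, 0.081]
orientation: [[-0.027, 1.0, -0.001], [1.0, 0.027, -0.007], [-0.007, -0.001, -1.0]]
wrist_force: [-3.0, -10.1, 2.6]
finger_gap: -0.0004
```

```bash
python3 n.py
```

```text
(np.float64(0.6409672932717989), array([ 0.60306325, -0.02359917,  0.071     ]), (156.94801330566406, 168.70594787597656), np.float64(179.76923076923077))
(np.float64(0.6469854365187161), array([ 0.60557063, -0.02555739,  0.071     ]), (24.009387969970703, 24.463029861450195), np.float64(39.30769230769231))
clock 4.65
position [0.6062, -0.1133, 0.081]
wrist_force [-3.9384, -8.787, 1.6112]
```

Emit:
step_arm(
  series="0 0.06 0 0 0 0;0 0.06 0 0 0 0;0 0.06 0 0 0 0;0 0.06 0 0 0 0;0 0.06 0 0 0 0;0 0.06 0 0 0 0;0 0.06 0 0 0 0;0 0.06 0 0 0 0",
)

```text
clock: 5.32
position: [0.606, -0.1091, 0.081]
orientation: [[-0.027, 1.0, -0.001], [1.0, 0.027, -0.008], [-0.008, -0.001, -1.0]]
wrist_force: [-2.9, -10.7, 1.9]
finger_gap: 0.0001
```

```bash
python3 n.py
```

```text
(np.float64(2.766760065957052), array([ 0.60290147, -0.0192066 ,  0.071     ]), (157.1476593017578, 168.62567138671875), np.float64(171.30769230769232))
(np.float64(2.808267009489234), array([ 0.60577441, -0.02120082,  0.071     ]), (24.10194206237793, 24.388561248779297), np.float64(37.76923076923077))
clock 5.4167
position [0.606, -0.109, 0.081]
wrist_force [-2.9099, -9.4976, 2.5426]
```

The needle is at about 2.8 rad, close to half a turn. I'll back off, lift, and look at the rim and knob from the wrist.

Emit:
step_arm(
  series="0 -0.8 0 0 0 0;0 -1.2 0.5 0 0 0;0 0 3.5 0 0 0;0 0 4 0 0 0;0 1 4 0 0 0;0 2.5 3 0 0 0;0 3.5 1.5 0 0 0;0 3.5 0 0 0 0",
)

```text
clock: 6.08
position: [0.6092, -0.0211, 0.2511]
orientation: [[-0.026, 1.0, 0.01], [1.0, 0.026, -0.001], [-0.001, 0.01, -1.0]]
wrist_force: [1.6, 0.3, 0.2]
finger_gap: -0.0004
```

Emit:
step_arm(
  series="-0.2 3.0 0 0 0 0;-0.2 2.6 0 0 0 0;0 0.5 0 0 0 0;0 0 0 0 0 0;0 0 0 0 0 0;0 0 0 0 0 0;0 0 0 0 0 0;0 0 0 0 0 0",
  claw=4.5,
)

```text
clock: 6.75
position: [0.6027, 0.0387, 0.2452]
orientation: [[-0.027, 1.0, -0.0], [1.0, 0.027, -0.0], [-0.0, -0.0, -1.0]]
wrist_force: [-0.2, 0.6, -0.1]
finger_gap: 0.0448
```

```bash
python3 n.py; python3 - <<'E'
from h import *
f=grab('wrist','w2'); print(np.round(f['extrinsics'],4).tolist(),proj(f,(.6003,.1164,.083)))
E
```

```text
(np.float64(2.823483736238991), array([ 0.60265335, -0.01839281,  0.071     ]), (56.71914291381836, 60.77798080444336), np.float64(141.92307692307693))
(np.float64(2.755465264580023), array([ 0.60529781, -0.02129558,  0.071     ]), (24.0640811920166, 24.82461929321289), np.float64(35.61538461538461))
clock 6.85
position [0.6026, 0.0391, 0.2452]
wrist_force [0.8122, -0.2143, 0.5484]
[[0.9997, -0.0253, -0.0075, 0.5997], [0.0264, 0.9524, 0.3037, 0.1165], [-0.0005, -0.3038, 0.9527, 0.3721], [0.0, 0.0, 0.0, 1.0]] (np.float64(319.88723621254104), np.float64(127.07620750771774))
```

View pics/w2.png

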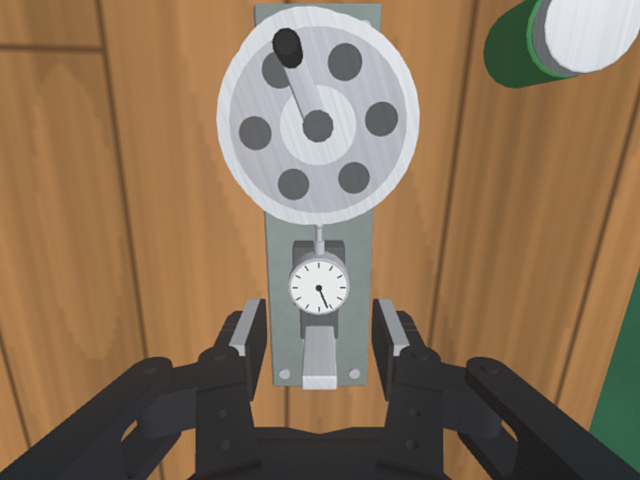

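The wrist view shows nut (318,126), knob top (287,46), the whole rim edge, and the dial at (319,288) with the needle a little short of half a turn. Next I measure the rim edge profile, axle and knob.

```bash
cat > rim.py <<'E'
from h import *
f=grab('wrist'); hsv=cv2.cvtColor(f['color'],cv2.COLOR_RGB2HSV); P=cloud(f)
# nut & knob tops by dark mask
dark=(hsv[...,2]<60); 
k=dark&(P[...,2]>.115)&(np.hypot(P[...,0]-.6,P[...,1]-.116)<.075)
v,u=np.nonzero(k); print('knob top',k.sum(),np.round(onz(f,u.mean(),v.mean(),.124),4))
n=(P[...,2]>.0805)&(P[...,2]<.09)&(np.hypot(P[...,0]-.6,P[...,1]-.116)<.018)
v,u=np.nonzero(n); print('nut',n.sum(),np.round(onz(f,u.mean(),v.mean(),.083),4))
# rim edge: gradient along radii, first strong drop inwards from outside, on z=.069
c=np.array([.6003,.1164]); th=np.radians(np.arange(0,360,3)); rr=np.arange(.070,.094,.00025)
m=((hsv[...,1]<45)&(hsv[...,2]>150)).astype(np.float32); m=cv2.GaussianBlur(m,(0,0),1)
R=[]
for t in th:
    uv=np.array([proj(f,[c[0]+r*np.cos(t),c[1]+r*np.sin(t),.069]) for r in rr],np.float32)
    p=cv2.remap(m,uv[:,:1],uv[:,1:],cv2.INTER_LINEAR)[:,0]; i=np.nonzero(p>.5)[0]; R.append(rr[i[-1]] if len(i) else np.nan)
R=np.array(R); w=np.isfinite(R)
for _ in range(8):
    A=np.c_[np.ones(w.sum()),np.cos(th[w]),np.sin(th[w])]; s=np.linalg.lstsq(A,R[w],rcond=None)[0]
    res=R-(s[0]+s[1]*np.cos(th)+s[2]*np.sin(th)); w=np.isfinite(R)&(res<.0006)
print('centre',c+s[1:],'r',s[0])
print([(int(d),round(x*1000,1)) for d,x in zip(np.degrees(th),res)])
E
python3 rim.py
```

```text
knob top 22125 [ 0.6053 -0.1107  0.124 ]
nut 695 [0.5983 0.117  0.083 ]
centre [0.59852351 0.11706801] r 0.07937941496748609
[(0, np.float64(-0.1)), (3, np.float64(-0.4)), (6, np.float64(0.1)), (9, np.float64(0.3)), (12, np.float64(-0.3)), (14, np.float64(-0.1)), (18, np.float64(0.1)), (21, np.float64(0.3)), (24, np.float64(-0.0)), (27, np.float64(-0.3)), (29, np.float64(-0.2)), (33, np.float64(-0.0)), (36, np.float64(-0.1)), (39, np.float64(-0.2)), (42, np.float64(-0.0)), (45, np.float64(-0.1)), (48, np.float64(-0.2)), (51, np.float64(-0.0)), (54, np.float64(-0.1)), (57, np.float64(0.0)), (59, np.float64(0.7)), (63, np.float64(9.6)), (66, np.float64(14.2)), (69, np.float64(11.9)), (72, np.float64(0.3)), (75, np.float64(0.4)), (78, np.float64(0.6)), (81, np.float64(0.5)), (84, np.float64(0.6)), (87, np.float64(1.8)), (90, np.float64(2.2)), (93, np.float64(2.9)), (96, np.float64(3.8)), (99, np.float64(3.4)), (102, np.float64(4.1)), (105, np.float64(4.3)), (108, np.float64(4.4)), (111, np.float64(4.6)), (114, np.float64(4.5)), (117, np.float64(4.5)), (119, np.float64(4.4)), (123, np.fl
[... 1222 characters left out ...]
loat64(15.1)), (276, np.float64(0.5)), (279, np.float64(0.3)), (282, np.float64(-0.1)), (285, np.float64(0.2)), (288, np.float64(0.3)), (291, np.float64(0.4)), (294, np.float64(0.2)), (297, np.float64(0.3)), (300, np.float64(0.3)), (303, np.float64(0.1)), (306, np.float64(0.2)), (309, np.float64(-0.2)), (312, np.float64(0.1)), (315, np.float64(-0.2)), (318, np.float64(-0.1)), (321, np.float64(-0.1)), (324, np.float64(-0.0)), (327, np.float64(-0.3)), (330, np.float64(-0.3)), (333, np.float64(0.0)), (336, np.float64(0.0)), (339, np.float64(0.0)), (342, np.float64(-0.2)), (345, np.float64(-0.2)), (348, np.float64(-0.0)), (351, np.float64(-0.0)), (354, np.float64(-0.3)), (357, np.float64(-0.1))]
```

The rim has two bulges: about 4.5 mm at 111° world and about 2.5 mm at 248°. The plunger sits at about 272°, so the highest must go round about 160° counter-clockwise, past the smaller one. I'll cage the knob loosely, with the jaws tangential and the tool turning with the crank. Radially the knob can then slide between the pads, so the pin isn't loaded. First I pin down the knob's position.

```bash
python3 - <<'E'
from h import *
c=np.array([.5990,.1168])
for n in('wrist','top'):
    f=grab(n); P=cloud(f); hsv=cv2.cvtColor(f['color'],cv2.COLOR_RGB2HSV)
    k=(P[...,2]>.119)&(P[...,2]<.14)&(np.hypot(P[...,0]-.575,P[...,1]-.16)<.03)
    v,u=np.nonzero(k); p=onz(f,u.mean(),v.mean(),.124); d=p[:2]-c
    print(n,k.sum(),p,np.hypot(*d),np.degrees(np.arctan2(d[1],d[0])), 'dial',needle(f)[1])
    j=(P[...,2]>.09)&(P[...,2]<.102)&(P[...,0]>.65)&(P[...,1]>0)&(P[...,1]<.25); print('jar',j.sum(),np.median(P[j],0))
s=robot.state(); print(s['position'],s['clock'])
E
```

```text
wrist 656 [0.57808341 0.16389433 0.124     ] 0.051530376010251865 113.94803556433223 dial [ 0.60257551 -0.01844558  0.071     ]
jar 6222 [0.77819621 0.18246771 0.09419495]
top 0 [nan nan nan] nan nan dial [ 0.60527619 -0.02134148  0.071     ]
jar 0 [nan nan nan]
[0.60254056 0.03975988 0.24529073] 7.05<stdin>:6: RuntimeWarning: Mean of empty slice.
  ret = ret.dtype.type(ret / rcount)
  return _methods._mean(a, axis=axis, dtype=dtype,
  ret = um.true_divide(
```

Emit:
step_arm(
  series="-0.49 2.49 0 0 0 4.5;-0.49 2.49 0 0 0 4.5;-0.49 2.49 0 0 0 4.5;-0.49 2.49 0 0 0 4.5;-0.49 2.49 0 0 0 4.5;0 0 -3.3 0 0 0;0 0 -3.3 0 0 0;0 0 -3 0 0 0",
)

```text
clock: 7.72
position: [0.5782, 0.1654, 0.1485]
orientation: [[-0.41, 0.912, 0.002], [0.912, 0.41, 0.0], [-0.0, 0.002, -1.0]]
wrist_force: [0.2, -0.3, -0.2]
finger_gap: 0.0449
```

```bash
python3 - <<'E'
from h import *
f=grab('wrist','w3'); s=robot.state(); print(np.round(s['position'],4),np.round(s['orientation'],3).tolist(),s['clock'])
E
```

```text
[0.5738 0.1643 0.1414] [[-0.41, 0.912, -0.01], [0.912, 0.41, -0.002], [0.002, -0.01, -1.0]] 7.7667
```

View pics/w3.png

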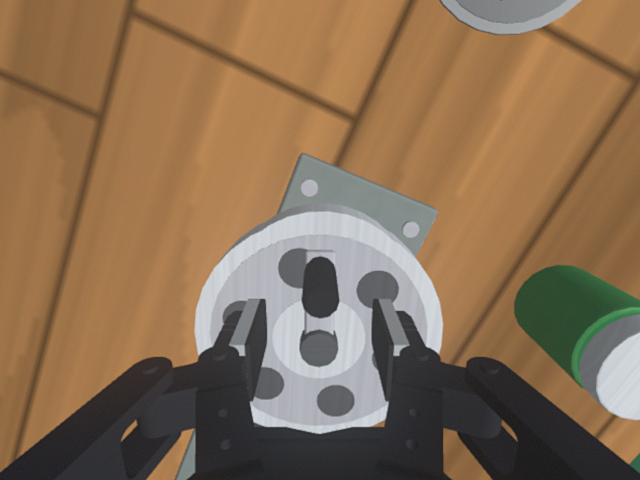

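The crank arm is upright in the wrist view (knob (320,287), nut (318,348)) and the knob sits midway between the jaws. Going down, then narrowing the cage to 2.2 cm.

Emit:
step_arm(
  series="0 0 -1.5 0 0 0;0 0 -1.5 0 0 0;0 0 -1.0 0 0 0;0 0 0 0 0 0;0 0 0 0 0 0;0 0 0 0 0 0;0 0 0 0 0 0;0 0 0 0 0 0",
)

```text
clock: 8.43
position: [0.5789, 0.1646, 0.1105]
orientation: [[-0.409, 0.913, 0.002], [0.913, 0.409, 0.0], [-0.001, 0.002, -1.0]]
wrist_force: [-0.2, 0.4, -0.1]
finger_gap: 0.0452
```

Emit:
step_arm(
  series="0 0 0 0 0 0;0 0 0 0 0 0;0 0 0 0 0 0;0 0 0 0 0 0;0 0 0 0 0 0;0 0 0 0 0 0;0 0 0 0 0 0;0 0 0 0 0 0",
  claw=2.1,
)

```text
clock: 9.1
position: [0.578, 0.1645, 0.1093]
orientation: [[-0.409, 0.913, -0.0], [0.913, 0.409, 0.0], [0.0, -0.0, -1.0]]
wrist_force: [-0.5, -0.1, -0.7]
finger_gap: 0.0211
```

```bash
python3 - <<'E'
from h import *
f=grab('wrist','w4'); s=robot.state(); print(np.round(s['position'],4),s['clock'],s['finger_gap'],s['wrist_force'])
t=grab('top','t4'); print(needle(t))
c=np.array([.5990,.1168]); p0=np.array(s['position'][:2]); print(p0-c,np.hypot(*(p0-c)),np.degrees(np.arctan2(*(p0-c)[::-1])))
for c in ([.599,.1168],):
  ph=np.radians(114+np.arange(0,190,5.)); P=np.array(c)+.052*np.c_[np.cos(ph),np.sin(ph)]
  for i,d in enumerate(np.diff(P,axis=0)*100): print(114+5*i+5,'%.2f %.2f 0 0 0 5'%tuple(d))
E
```

```text
[0.578  0.1645 0.1093] 9.15 0.021060426093500575 [-0.17163442 -1.28992266  0.76058903]
(np.float64(2.769353524046801), array([ 0.6054123 , -0.02124506,  0.071     ]), (24.126392364501953, 24.703859329223633), np.float64(36.69230769230769))
[-0.02099389  0.04773696] 0.05214940936368974 113.73906201652615
119 -0.41 -0.20 0 0 0 5
124 -0.39 -0.24 0 0 0 5
129 -0.36 -0.27 0 0 0 5
134 -0.34 -0.30 0 0 0 5
139 -0.31 -0.33 0 0 0 5
144 -0.28 -0.36 0 0 0 5
149 -0.25 -0.38 0 0 0 5
154 -0.22 -0.40 0 0 0 5
159 -0.18 -0.42 0 0 0 5
164 -0.14 -0.43 0 0 0 5
169 -0.11 -0.44 0 0 0 5
174 -0.07 -0.45 0 0 0 5
179 -0.03 -0.45 0 0 0 5
184 0.01 -0.45 0 0 0 5
189 0.05 -0.45 0 0 0 5
194 0.09 -0.44 0 0 0 5
199 0.13 -0.43 0 0 0 5
204 0.17 -0.42 0 0 0 5
209 0.20 -0.41 0 0 0 5
214 0.24 -0.39 0 0 0 5
219 0.27 -0.36 0 0 0 5
224 0.30 -0.34 0 0 0 5
229 0.33 -0.31 0 0 0 5
234 0.36 -0.28 0 0 0 5
239 0.38 -0.25 0 0 0 5
244 0.40 -0.22 0 0 0 5
249 0.42 -0.18 0 0 0 5
254 0.43 -0.14 0 0 0 5
259 0.44 -0.11 0 0 0 5
264 0.45 -0.07 0 0 0 5
269 0.45 -0.03 0 0 0 5
274 0.45 0.01 0 0 0 5
279 0.45 0.05 0 0 0 5
284 0.44 0.09 0 0 0 5
289 0.43 0.13 0 0 0 5
294 0.42 0.17 0 0 0 5
299 0.41 0.20 0 0 0 5
```

View pics/w4.png

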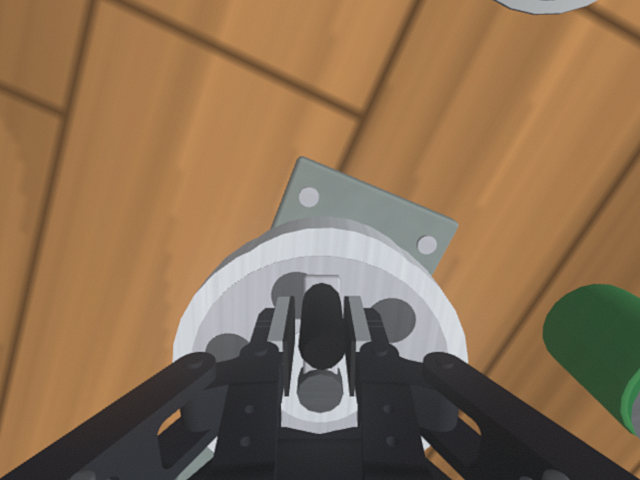

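The knob is inside the cage between the pads ((322,325)). Starting to crank; the first stretch should bring the smaller bulge under the plunger.

Emit:
step_arm(
  series="-0.41 -0.20 0 0 0 5;-0.39 -0.24 0 0 0 5;-0.36 -0.27 0 0 0 5;-0.34 -0.30 0 0 0 5;-0.31 -0.33 0 0 0 5;0 0 0 0 0 0;0 0 0 0 0 0;0 0 0 0 0 0",
)

```text
clock: 9.87
position: [0.5598, 0.151, 0.1093]
orientation: [[-0.755, 0.656, -0.0], [0.656, 0.755, -0.0], [0.0, -0.0, -1.0]]
wrist_force: [0.2, 0.7, 0.4]
finger_gap: 0.0208
```

```bash
cat > c.py <<'E'
from h import *
t=grab('top'); s=robot.state(); p=np.array(s['position']); d=p[:2]-[.599,.1168]
try: nd=needle(t); print('needle',round(nd[0]+.02,3),'ctr',nd[1],nd[3])
except Exception as e: print('occluded',e)
o=np.array(s['orientation']); print('t',s['clock'],'r %.4f phi %.1f yaw %.1f z %.4f'%(np.hypot(*d),np.degrees(np.arctan2(d[1],d[0]))%360,np.degrees(np.arctan2(o[1,0],o[0,0]))%360,p[2]),'F',np.round(s['wrist_force'],1),'q6',round(s['q'][5],2))
E
python3 c.py
```

```text
needle 3.768 ctr [ 0.60541628 -0.02133228  0.071     ] 35.76923076923077
t 9.9167 r 0.0520 phi 138.8 yaw 139.0 z 0.1093 F [ 0.2 -0.5 -0.1] q6 0.87
```

Emit:
step_arm(
  series="-0.28 -0.36 0 0 0 5;-0.25 -0.38 0 0 0 5;-0.22 -0.40 0 0 0 5;-0.18 -0.42 0 0 0 5;-0.14 -0.43 0 0 0 5;-0.11 -0.44 0 0 0 5;-0.07 -0.45 0 0 0 5;-0.03 -0.45 0 0 0 5",
)

```text
clock: 10.58
position: [0.5473, 0.119, 0.1094]
orientation: [[-1.0, 0.011, 0.0], [0.011, 1.0, 0.003], [-0.0, 0.003, -1.0]]
wrist_force: [-0.4, 4.1, -0.9]
finger_gap: 0.0208
```

```bash
python3 c.py
```

```text
needle 2.765 ctr [ 0.60531023 -0.02127178  0.071     ] 34.30769230769231
t 10.6333 r 0.0518 phi 178.9 yaw 179.5 z 0.1094 F [-0.4 -0.8  0.2] q6 0.11
```

Emit:
step_arm(
  series="0.01 -0.45 0 0 0 5;0.05 -0.45 0 0 0 5;0.09 -0.44 0 0 0 5;0.13 -0.43 0 0 0 5;0.17 -0.42 0 0 0 5;0.20 -0.41 0 0 0 5;0.24 -0.39 0 0 0 5;0.27 -0.36 0 0 0 5",
)

```text
clock: 11.3
position: [0.5579, 0.0852, 0.1093]
orientation: [[-0.774, -0.633, -0.002], [-0.633, 0.774, 0.002], [0.0, 0.003, -1.0]]
wrist_force: [-1.8, 3.2, 2.6]
finger_gap: 0.0208
```

```bash
python3 c.py
```

```text
needle 2.791 ctr [ 0.60551613 -0.02124763  0.071     ] 34.38461538461539
t 11.35 r 0.0518 phi 219.0 yaw 219.4 z 0.1093 F [1.1 0.2 0.3] q6 -0.65
```

Emit:
step_arm(
  series="0.30 -0.34 0 0 0 5;0.33 -0.31 0 0 0 5;0.36 -0.28 0 0 0 5;0.38 -0.25 0 0 0 5;0.40 -0.22 0 0 0 5;0.42 -0.18 0 0 0 5;0.43 -0.14 0 0 0 5;0 0 0 0 0 0",
)

```text
clock: 12.02
position: [0.5849, 0.0669, 0.1092]
orientation: [[-0.276, -0.961, -0.001], [-0.961, 0.276, -0.001], [0.001, 0.001, -1.0]]
wrist_force: [0.9, 0.4, 0.3]
finger_gap: 0.0213
```

```bash
python3 c.py; python3 - <<'E'
from h import *
f=grab('wrist','w5'); print(needle(f))
E
```

```text
needle 3.559 ctr [ 0.60543444 -0.02124762  0.071     ] 35.61538461538461
t 12.0667 r 0.0517 phi 254.5 yaw 253.9 z 0.1093 F [ 0.3  0.4 -0.1] q6 -1.28
(np.float64(3.4803844560175925), array([ 0.60192634, -0.02169162,  0.071     ]), (124.26579284667969, 136.28651428222656), np.float64(166.15384615384616))
```

View pics/w5.png

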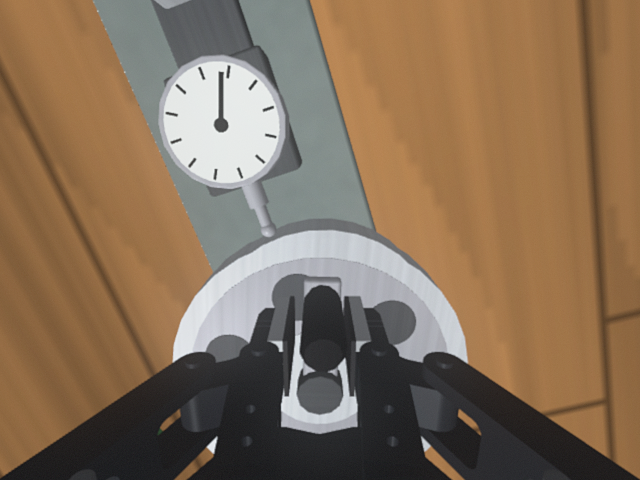

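The wrist camera now sees the dial large at (221,124), needle about 3.5 and rising on the high bulge. I'll step on and read the needle each time.

Emit:
step_arm(
  series="0.44 -0.11 0 0 0 5;0.45 -0.07 0 0 0 5;0 0 0 0 0 0;0 0 0 0 0 0;0 0 0 0 0 0;0 0 0 0 0 0;0 0 0 0 0 0;0 0 0 0 0 0",
)

```text
clock: 12.78
position: [0.5939, 0.0653, 0.1094]
orientation: [[-0.103, -0.995, 0.0], [-0.995, 0.103, -0.0], [0.0, -0.0, -1.0]]
wrist_force: [-0.3, 0.4, -0.1]
finger_gap: 0.0212
```

```bash
cat >> c.py <<'E'
f=grab('wrist'); nd=needle(f); print('wrist needle',round(nd[0],3))
E
python3 c.py
```

```text
needle 4.395 ctr [ 0.60537567 -0.02130229  0.071     ] 40.80769230769231
t 12.8333 r 0.0518 phi 264.3 yaw 264.1 z 0.1094 F [0.3 0.4 0.4] q6 -1.46
wrist needle 4.415
```

Emit:
step_arm(
  series="0.45 -0.03 0 0 0 5;0 0 0 0 0 0;0 0 0 0 0 0;0 0 0 0 0 0;0 0 0 0 0 0;0 0 0 0 0 0;0 0 0 0 0 0;0 0 0 0 0 0",
)

```text
clock: 13.55
position: [0.5984, 0.065, 0.1094]
orientation: [[-0.016, -1.0, 0.0], [-1.0, 0.016, -0.0], [0.0, -0.0, -1.0]]
wrist_force: [0.4, -0.5, -0.0]
finger_gap: 0.0211
```

```bash
python3 c.py
```

```text
needle 4.614 ctr [ 0.60574168 -0.02128059  0.071     ] 42.38461538461539
t 13.6 r 0.0518 phi 269.4 yaw 269.1 z 0.1094 F [ 0.1 -0.5  0.3] q6 -1.55
wrist needle 4.657
```

Emit:
step_arm(
  series="0.45 0.01 0 0 0 5;0 0 0 0 0 0;0 0 0 0 0 0;0 0 0 0 0 0;0 0 0 0 0 0;0 0 0 0 0 0;0 0 0 0 0 0;0 0 0 0 0 0",
)

```text
clock: 14.32
position: [0.6029, 0.0651, 0.1094]
orientation: [[0.072, -0.997, 0.0], [-0.997, -0.072, 0.0], [-0.0, -0.0, -1.0]]
wrist_force: [0.7, 0.1, 0.6]
finger_gap: 0.021
```

```bash
python3 c.py
```

```text
needle 4.727 ctr [ 0.60530876 -0.02129692  0.071     ] 44.0
t 14.3667 r 0.0518 phi 274.2 yaw 274.1 z 0.1093 F [ 0.7  0.7 -0. ] q6 -1.64
wrist needle 4.788
```

Emit:
step_arm(
  series="0.45 0.05 0 0 0 5;0 0 0 0 0 0;0 0 0 0 0 0;0 0 0 0 0 0;0 0 0 0 0 0;0 0 0 0 0 0;0 0 0 0 0 0;0 0 0 0 0 0",
)

```text
clock: 15.08
position: [0.6074, 0.0656, 0.1094]
orientation: [[0.158, -0.987, -0.0], [-0.987, -0.158, -0.0], [0.0, 0.0, -1.0]]
wrist_force: [-0.4, -0.1, -0.3]
finger_gap: 0.0212
```

```bash
python3 c.py
```

```text
needle 4.716 ctr [ 0.60537376 -0.02131072  0.071     ] 42.30769230769231
t 15.1333 r 0.0519 phi 279.3 yaw 279.1 z 0.1094 F [ 0.3  0.4 -0.1] q6 -1.73
wrist needle 4.787
```

Emit:
step_arm(
  series="0.44 0.09 0 0 0 5;0 0 0 0 0 0;0 0 0 0 0 0;0 0 0 0 0 0;0 0 0 0 0 0;0 0 0 0 0 0;0 0 0 0 0 0;0 0 0 0 0 0",
)

```text
clock: 15.85
position: [0.6117, 0.0665, 0.1093]
orientation: [[0.244, -0.97, -0.0], [-0.97, -0.244, -0.0], [-0.0, 0.0, -1.0]]
wrist_force: [0.2, 1.0, -0.5]
finger_gap: 0.0211
```

```bash
python3 c.py
```

```text
needle 4.591 ctr [ 0.60556723 -0.02132686  0.071     ] 36.69230769230769
t 15.9 r 0.0519 phi 284.3 yaw 284.1 z 0.1094 F [ 0.3 -0.   0.4] q6 -1.81
wrist needle 4.651
```

Emit:
step_arm(
  series="0.43 0.13 0 0 0 5;0 0 0 0 0 0;0 0 0 0 0 0;0 0 0 0 0 0;0 0 0 0 0 0;0 0 0 0 0 0;0 0 0 0 0 0;0 0 0 0 0 0",
)

```text
clock: 16.62
position: [0.6161, 0.0678, 0.1093]
orientation: [[0.327, -0.945, 0.0], [-0.945, -0.327, -0.0], [0.0, 0.0, -1.0]]
wrist_force: [0.3, 0.1, -0.3]
finger_gap: 0.0211
```

```bash
python3 c.py; python3 - <<'E'
import numpy as np,cv2
from h import *
f=grab('wrist','w6')
E
```

```text
needle 4.332 ctr [ 0.60550505 -0.02129052  0.071     ] 34.0
t 16.6667 r 0.0519 phi 289.2 yaw 289.1 z 0.1094 F [-0.3 -0.8  0. ] q6 -1.9
wrist needle 4.421
```

View pics/w6.png

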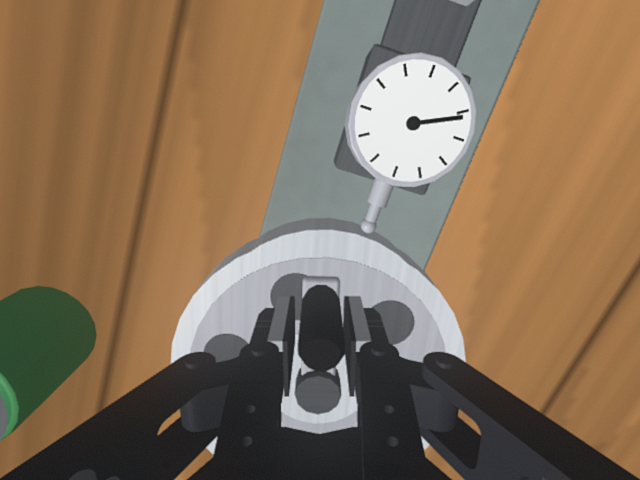

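Readings match in pairs about the top: 264.3°/289.2° give 4.42/4.42, and 269.4°/284.3° give 4.66/4.65. The peak is therefore at tool angle 276.8° when pushing counter-clockwise. I'll go back past it, then come up again from the same side so the slack is the same.

Emit:
step_arm(
  series="-0.43 -0.13 0 0 0 -5;-0.44 -0.09 0 0 0 -5;-0.45 -0.05 0 0 0 -5;-0.45 -0.01 0 0 0 -5;-0.45 0.03 0 0 0 -5;0 0 0 0 0 0;0 0 0 0 0 0;0 0 0 0 0 0",
)

```text
clock: 17.43
position: [0.5936, 0.0653, 0.1093]
orientation: [[-0.101, -0.995, -0.001], [-0.995, 0.101, 0.0], [-0.0, 0.001, -1.0]]
wrist_force: [0.1, -0.1, 0.4]
finger_gap: 0.0209
```

```bash
python3 c.py
```

```text
needle 4.5 ctr [ 0.60558804 -0.02122102  0.071     ] 35.07692307692308
t 17.4833 r 0.0518 phi 264.2 yaw 264.2 z 0.1093 F [0.2 0.1 0.4] q6 -1.47
wrist needle 4.546
```

Emit:
step_arm(
  series="0.22 -0.02 0 0 0 2.5;0.23 -0.01 0 0 0 2.5;0.22 0.00 0 0 0 2.5;0.23 0.01 0 0 0 2.5;0.13 0.01 0 0 0 1.4;0.11 0.00 0 0 0 1.2;0 0 0 0 0 0;0 0 0 0 0 0",
)

```text
clock: 18.2
position: [0.6048, 0.0652, 0.1091]
orientation: [[0.117, -0.993, -0.001], [-0.993, -0.117, -0.0], [-0.0, 0.001, -1.0]]
wrist_force: [-4.2, -0.1, 2.2]
finger_gap: 0.021
```

```bash
python3 c.py
```

```text
needle 4.729 ctr [ 0.6054363  -0.02125051  0.071     ] 40.07692307692308
t 18.25 r 0.0520 phi 276.5 yaw 276.7 z 0.1091 F [-3.2 -0.8  2.4] q6 -1.68
wrist needle 4.794
```

Emit:
step_arm(
  series="0 0 0 0 0 0;0 0 0 0 0 0;0 0 0 0 0 0;0 0 0 0 0 0;0 0 0 0 0 0;0 0 0 0 0 0;0 0 0 0 0 0;0 0 0 0 0 0",
)

```text
clock: 18.97
position: [0.605, 0.0652, 0.1092]
orientation: [[0.117, -0.993, -0.001], [-0.993, -0.117, -0.0], [-0.0, 0.001, -1.0]]
wrist_force: [-4.4, -0.4, 0.9]
finger_gap: 0.0209
```

```bash
python3 c.py
```

```text
needle 4.733 ctr [ 0.60539409 -0.02138828  0.071     ] 43.23076923076923
t 19.0167 r 0.0519 phi 276.7 yaw 276.7 z 0.1092 F [-5.6 -1.5  1.6] q6 -1.68
wrist needle 4.794
```

A steady 5 N push remains on the knob, so the rim may have coasted differently in the sweep. I'll compare where the knob sits in the jaws now with the sweep pictures.

```bash
python3 - <<'E'
from h import *
grab('wrist','w7')
for n in('w4','w5','w6','w7'):
    g=cv2.cvtColor(cv2.imread(f'pics/{n}.png'),cv2.COLOR_BGR2GRAY)
    for v in (300,):
        print(n,v,g[v,270:375:1].tolist())
E
```

```text
w4 300 [189, 163, 115, 95, 97, 98, 103, 125, 132, 131, 131, 131, 131, 131, 130, 132, 132, 132, 133, 97, 61, 55, 57, 60, 74, 92, 100, 100, 99, 98, 98, 101, 83, 61, 49, 51, 49, 52, 51, 50, 49, 51, 50, 53, 49, 47, 52, 51, 51, 49, 51, 51, 52, 53, 55, 52, 51, 53, 51, 54, 53, 53, 52, 53, 53, 54, 56, 56, 50, 55, 122, 176, 190, 148, 81, 50, 54, 56, 65, 115, 133, 132, 132, 129, 129, 131, 129, 131, 131, 129, 129, 155, 179, 182, 183, 182, 181, 184, 183, 182, 181, 181, 183, 183, 185]
w5 300 [192, 170, 121, 94, 100, 101, 100, 100, 102, 103, 103, 102, 102, 101, 102, 101, 100, 104, 105, 76, 56, 52, 55, 52, 66, 93, 100, 98, 99, 100, 99, 100, 97, 97, 68, 46, 49, 50, 50, 49, 50, 49, 49, 49, 49, 50, 49, 51, 46, 50, 48, 50, 48, 50, 48, 48, 45, 48, 49, 47, 47, 48, 49, 46, 50, 46, 47, 50, 45, 45, 80, 150, 182, 145, 80, 49, 48, 48, 56, 90, 102, 101, 99, 100, 99, 99, 100, 100, 98, 97, 98, 136, 170, 177, 176, 175, 174, 174, 175, 175, 174, 173, 174, 175, 176]
w6 300 [152, 109, 94, 98, 97, 98, 97, 104, 106, 105, 103, 103, 104, 105, 104, 102, 104, 104, 104, 80, 54, 54, 51, 52, 65, 90, 96, 99, 98, 96, 98, 89, 64, 51, 51, 50, 51, 50, 51, 51, 48, 50, 52, 51, 48, 50, 49, 49, 50, 50, 50, 46, 51, 51, 49, 48, 47, 49, 50, 44, 47, 49, 51, 48, 51, 50, 46, 42, 48, 95, 164, 186, 183, 144, 81, 49, 50, 49, 57, 91, 104, 103, 102, 102, 102, 102, 102, 102, 101, 101, 100, 140, 174, 179, 178, 178, 181, 180, 177, 178, 178, 176, 179, 180, 182]
w7 300 [185, 186, 160, 112, 96, 97, 98, 102, 105, 103, 103, 103, 104, 104, 104, 103, 102, 104, 105, 80, 53, 54, 54, 54, 67, 88, 98, 97, 98, 98, 98, 96, 98, 97, 89, 64, 49, 47, 50, 50, 47, 50, 48, 49, 45, 48, 49, 52, 50, 49, 47, 49, 48, 48, 49, 45, 49, 49, 49, 48, 48, 48, 48, 48, 48, 52, 48, 48, 46, 46, 41, 58, 147, 142, 84, 51, 48, 49, 51, 90, 103, 101, 103, 102, 101, 100, 103, 102, 101, 99, 100, 140, 174, 182, 179, 179, 177, 178, 177, 177, 179, 176, 176, 177, 177]
```

The knob now sits about 1.4 mm nearer the pushing pad than in the sweep, so the rim is about 1.3° short of the centre. I'll nudge it on by that much.

Emit:
step_arm(
  series="0.12 0.01 0 0 0 1.3;0 0 0 0 0 0;0 0 0 0 0 0;0 0 0 0 0 0;0 0 0 0 0 0;0 0 0 0 0 0;0 0 0 0 0 0;0 0 0 0 0 0",
)

```text
clock: 19.78
position: [0.6068, 0.0653, 0.1094]
orientation: [[0.14, -0.99, 0.001], [-0.99, -0.14, 0.0], [0.0, -0.001, -1.0]]
wrist_force: [-2.1, -0.5, -1.2]
finger_gap: 0.0208
```

```bash
python3 c.py;  python3 - <<'E'
from h import *
f=grab('wrist','w8')
g=cv2.cvtColor(f['color'],cv2.COLOR_RGB2GRAY); print(g[300,298:348].tolist())
E
```

```text
needle 4.725 ctr [ 0.60529727 -0.02123925  0.071     ] 42.61538461538461
t 19.8333 r 0.0520 phi 278.6 yaw 278.0 z 0.1094 F [-2.1 -0.2 -1.8] q6 -1.71
wrist needle 4.795
[97, 96, 97, 97, 99, 96, 72, 50, 53, 48, 50, 51, 51, 48, 51, 51, 49, 49, 47, 50, 47, 50, 48, 50, 47, 49, 48, 48, 48, 48, 50, 48, 49, 48, 48, 50, 47, 51, 48, 46, 48, 44, 45, 88, 165, 146, 82, 50, 50, 51]
```

The rim is now within about 1° of the centre of symmetry, with the needle at the maximum of 4.795. Releasing and lifting clear.

Emit:
step_arm(
  series="0 0 0 0 0 0;0 0 0 0 0 0;0 0 0 0 0 0;0 0 0 0 0 0;0 0 0 0 0 0;0 0 0 0 0 0;0 0 0 0 0 0;0 0 0 0 0 0",
  claw=4.5,
)

```text
clock: 20.6
position: [0.6065, 0.0653, 0.1093]
orientation: [[0.14, -0.99, -0.0], [-0.99, -0.14, -0.0], [0.0, 0.0, -1.0]]
wrist_force: [-0.3, -0.4, -0.5]
finger_gap: 0.0449
```

Emit:
step_arm(
  series="0 0 1 0 0 0;0 0 2 0 0 0;0 0 3 0 0 0;0 0 3 0 0 0;0 0 3 0 0 0;0 0 2 0 0 0;0 0 0 0 0 0;0 0 0 0 0 0",
)

```text
clock: 21.27
position: [0.6076, 0.0653, 0.2516]
orientation: [[0.14, -0.99, 0.004], [-0.99, -0.14, 0.0], [0.001, -0.004, -1.0]]
wrist_force: [-0.9, 0.7, -0.8]
finger_gap: 0.0448
```

```bash
python3 c.py;  python3 - <<'E'
from h import *
f=grab('wrist','w9'); print(needle(f)); robot.grab_frame('scene')
print(proj(f,(.599,.1168,.083)))
E
```

```text
needle 4.748 ctr [ 0.60541521 -0.02145384  0.071     ] 39.61538461538461
t 21.3167 r 0.0521 phi 278.5 yaw 278.0 z 0.2499 F [-0.6  0.4 -0. ] q6 -1.71
wrist needle 4.731
(np.float64(4.729039229897173), array([ 0.60337263, -0.0211287 ,  0.071     ]), (70.0045166015625, 73.55799102783203), np.float64(171.0))
(np.float64(317.23337763826754), np.float64(284.4518447276017))
```

View pics/w9.png

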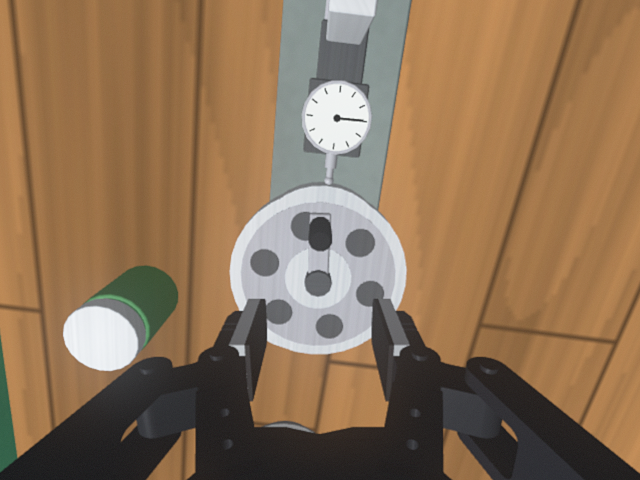

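Clear of the knob: plunger ball at (329,181) on the rim edge, needle at about 4.74, the highest reading seen. One last check of the bulge flanks from the image, and that the rim is standing still.

```bash
python3 rim.py | python3 -c "
import sys,re
t=sys.stdin.read(); print(t[:t.index('[(')])
d={int(a):float(b) for a,b in re.findall(r'\((\d+), np.float64\((-?[\d.]+)\)\)',t)}
print({k:v for k,v in d.items() if 235<k<312}); print('other >.7',{k:v for k,v in d.items() if v>.7 and not 235<k<312})"; python3 c.py
```

```text
knob top 32160 [0.5932 0.2265 0.124 ]
nut 470 [0.599  0.1164 0.083 ]
centre [0.59933441 0.11164614] r 0.07591263151994683

{237: 0.1, 239: -0.3, 243: 9.7, 246: 13.1, 248: 13.1, 252: 13.0, 255: 13.0, 258: 13.0, 261: 13.0, 264: 13.0, 267: 13.0, 270: 13.1, 273: 13.1, 276: 13.2, 279: 11.0, 282: 11.4, 285: 11.5, 288: 1.9, 291: 7.2, 294: 0.4, 297: 0.3, 300: -0.8, 303: 4.6, 306: -0.7, 309: -0.5}
other >.7 {0: 2.6, 3: 3.3, 6: 3.0, 9: 3.3, 12: 3.8, 14: 4.3, 18: 4.2, 21: 4.2, 24: 4.7, 27: 5.4, 29: 5.3, 33: 4.5, 59: 3.4, 63: 8.5, 66: 8.8, 69: 8.4, 72: 8.2, 75: 7.9, 78: 7.9, 81: 8.2, 84: 8.7, 87: 7.9, 90: 8.3, 93: 8.5, 96: 8.7, 99: 8.4, 102: 8.5, 105: 8.9, 108: 8.3, 111: 7.9, 114: 8.0, 117: 7.9, 119: 7.7, 123: 7.8, 126: 7.6, 129: 7.9, 132: 7.5, 135: 7.3, 138: 7.1, 141: 4.3, 165: 4.6, 168: 4.9, 171: 4.9, 174: 4.6, 177: 4.1, 180: 4.1, 183: 4.1, 186: 3.1, 189: 2.9, 192: 3.2, 195: 3.2, 198: 2.5, 201: 2.0, 204: 2.0, 207: 2.1, 210: 1.4, 213: 1.2, 216: 1.0, 336: 0.8, 339: 1.3, 342: 1.3, 345: 1.3, 348: 1.5, 351: 2.0, 354: 2.1, 357: 2.6}
needle 4.733 ctr [ 0.60532896 -0.02136375  0.071     ] 39.69230769230769
t 21.5667 r 0.0519 phi 277.3 yaw 278.0 z 0.2479 F [ 0.8  1.  -0.3] q6 -1.71
wrist needle 4.729
```

From this slant the edge mask picks up the rail and the rim's side wall, so that check says nothing. The needle symmetry stands, and the needle holds steady, so I'm handing in.

```bash
python3 -c "
from cell import robot
print(robot.sign_off())"
```

```text
the job is handed in; nothing more can be done
None
```

I set the indicator, found the highest bulge and left its top under the plunger, to within about 1°. The job was handed in at about 21.6 s of the 72 s allowed.

- **Indicator:** I pushed it in by its tab in small steps until the needle read about 2.8 rad, just under half a turn. The highest reading during cranking was about 4.8 rad, well short of the 6.0 stop.
- **Bulges:** The first wrist picture showed two, about 4.5 mm and 2.5 mm high. I cranked the rim about 160° with the knob held loosely between the jaws, so little force went along the arm. The dial confirmed both: about 3.8 rad near the smaller one, about 4.8 at the top of the higher one.
- **Finding the top:** I went past it and took readings on both sides, which matched in pairs (4.42/4.42 and 4.66/4.65). I then came back to the midpoint, correcting about 1.3° for play at the knob.
- **Final state:** After I opened the jaws and lifted clear, the needle stayed at 4.73 to 4.75 and the rim was still. In the last picture the plunger was riding on the rim. The arm passed close to none of the loose items, but I didn't measure their positions again.

**Checks that failed or disagreed:**
- The last edge-profile check was useless because the slanted view mixed in the rail and the rim's side wall.
- The wrist and top cameras differed by up to 0.09 rad on the needle.
- The first picture put the top about 2° of crank away from where the needle readings did; I went by the needle.
- I didn't run the dial over the rest of the rim, but the first picture showed no bulge there.

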